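# Run down the loose wing nut of a book press

### The arm

A 6-joint arm with a two-finger parallel gripper is mounted at the origin on a cart in front of the work surface, level with it; the furniture and walls round the work are solid. World frame = base frame: x ahead of the robot, y to its left, z up, the work surface at z = 0. Lengths are in mm, angles in rad, forces in N, time in s.
With the tool pointing down it reaches from about 350 to 775 mm from the base axis. Payload 7.3 kg.
Tool frame: the origin (TCP) lies at the very end of the fingers, on their centre line; the grasp point (between the pads) lies 19 mm behind it; z points along the fingers, y is the line along which they close (so a half turn about z gives the same grasp; the last joint's range is limited). The gripper opens to 92 mm and grips with 3 to 60 N. Pads are 19 mm wide; open, the fingers measure 130 mm over their backs; the gripper's body (75 mm by 190 mm) begins 47 mm behind the grasp point.
Start: joints at [-1.429, 0.342, 1.524, -0, 1.275, -0.146], TCP at [149.04, -503.42, 226.741] pointing down, gripper open.
Joint ranges: [-2.53, 2.53], [-0.77, 2.02], [0.04, 2.7], [-1, 4.14], [0.28, 2.66], [-3.11, 3.11]. Speed limits (rad/s): [2.57, 2.57, 3.14, 3.14, 3.14, 3.14].

### API

Orientations are given as [roll, pitch, yaw] about the fixed x, y, z axes, in that order (R = Rz(yaw) Ry(pitch) Rx(roll)).
In Python, from plant import bot gives the robot as it stands.
- The arm moves only by the tool apply_moves, never from a script. Its argument "motion" is text: rows parted by semicolons, each of 4 numbers parted by spaces: the shift along the tool's x, y, z in m, then the turn about the tool's z in degrees. A call has 1 to 8 rows; each row shifts and turns the commanded pose from where the row before left it, along the tool's axes as they then stand; what a row does not reach is not made up. A row lasts 1/8 s, in which the tool goes at most 62.5 mm and 10.7 degrees, less where a joint would pass 70% of its speed; a pose out of reach is approached as far as the arm can. A call with a gripper value outside its range is refused whole. "fingers" is the opening, from -1 (shut) to 1 (fully open), set as the call begins (left out, the last holds). The fingers move at their own pace and stop on an object; the grip force is fixed at half the most. Time passes only in rows, so rows that do not move let the fingers close. It gives the time, the measured TCP pose, the force, the opening and the grip force at its end, in the units of the state.
- bot.get_obs(): the state, without advancing time (a new reading comes with each control period).
- bot.capture(name): name is "side" or "top" or "wrist"; returns a dict with "img" (420x560x3 uint8, blue, green, red), "range_z" (420x560 float32, mm along the optical axis (not along the pixel's ray), 0 where there is no reading), "fx", "fy", "cx", "cy" (pixels), "world_from_camera" (4x4, takes a point from camera to world coordinates); the wrist camera has in their place "mount" (4x4, takes a point from camera to tool coordinates, whose origin is the TCP and whose axes are the flange's). Camera axes: x right, y down, z forward; pixel columns grow to the right and rows downward; lengths in mm; the calibration is good to about 2 mm. A picture is of the moment at which its call begins: read the wrist's pose just before it.
- bot.close_job(): hands the job in; it is judged then, once.
Trained networks look in a picture, given as the dict that the camera call returned (one of the last four; its "shot" number tells which), for a name from the list of things; names that differ only in an ending like _2 or _b are one class to them, and where a whole thing is asked for, a point or a joint stands for the part that bears it (a point fixed in the world has none). Each returns a list of dicts, best first, with "p" (0 to 1); they miss things now and then, are a little off and sometimes report something else, mostly with a low value. They report only what shows in the picture. A call takes as long as a camera call. They do not tell look-alikes from the thing itself.
- bot.cut_out(picture, thing): "pixels" (420x560 bool, what is visible of it) and "point" ([column, row] in pixels, amid what is visible of it).
The state is a dict: "time": time; "joint_positions": joint angles; "dq": joint speeds; "tau": joint torques, N m; "tool_pos": TCP position; "tcp_rot": TCP orientation; "contact_force": force on the tool from outside, world axes, zero at the start; "moment": the same for the moment, N m; "grip_width": finger opening in mm; "finger_force": force on a finger pad.
Only numpy, scipy, OpenCV 4.12 (cv2) and the standard library are available. Lean on these libraries where they do the work, as an engineer would, in place of code of your own. Each camera call takes 0.05 s, during which the arm holds its last target. There are 200 camera calls.

### The job

The small book press on the desk has two red wing nuts: one is tight on its washer, the other stands loose, a little way up its bolt. Tighten the loose one by pushing its wings round clockwise (seen from above) with a fingertip until it is fully home on its washer; only push lightly, do not pinch or force the nut. Leave the tight nut tight, and leave the eraser on the press and the loose things on the desk where they are.

Things in the scene. Friction and masses are not known exactly. Their poses are not given: they have to be found in the camera images.
- press: The book press, fixed to the desk: two plywood boards 140 (x) x 260 (y) mm, a notebook between them, the upper board's top 55 mm above the desk. Origin on the desk under the boards' centre; x points away from the robot across the boards, y along them to the left. Bolts stand at x = 0, y = +95 and y = -95 mm (press frame); which of them bears the loose nut varies
- rail_top (a point): Centre of the top of the wooden rail that stands along the back edge of the upper board, 115 mm above the desk; axes as the press. Its front face is at x = +53 mm in the press frame, so a fingertip cannot circle a nut: it can pass only through the front and a little beyond both sides, and the nut is turned by several strokes
- nut_a_wings (a point): Loose red wing nut: point on its axis half-way up the wings, turning with it; one wing points along +x, the other along -x. Each wing is an upright blade 6 mm thick, from the hub (26 mm wide) to 41 mm from the axis, 22 mm high (11 above and below the point). The point is 77 mm above the desk when home, plus 6 mm per turn loosened. The bolt, 10 mm thick, ends 93 mm above the desk
- nut_a (a joint): Angle of the loose nut (rad): 0 = home on its washer, at a firm stop, the wings then along the press's x axis (across the boards); grows as it is unscrewed (anticlockwise from above). Starts 1.1 to 1.6 turns loose. Dry friction 0.03 N m: about 1 N on a wing turns it, and it stays where it is left; over 35 N between fingers and nut counts as pinched or forced
- nut_b_wings (a point): The other wing nut, just like the first but already tight, on the other bolt; point and axes as for nut_a_wings
- nut_b (a joint): Angle of the tight wing nut, 0 = home; to be left there
- eraser: Blue and white eraser, 21 x 44 x 12 mm, loose on the upper board between the nuts; origin at the centre of its underside. Leave it
- mug: Coral-red mug standing at the right, 81 mm wide, 100 mm high; origin at the centre of its underside; loose, leave it
- phone: Mobile phone lying flat in front of the laptop, 146 x 72 x 8 mm; loose, leave it
- usb_stick: Black memory stick lying right of the press near the desk's front edge, 52 x 18 x 8 mm; loose, leave it
Not all that is in view belongs to the job. What is shaped like the part that bears nut_a_wings but yellow is not meant.

How it is judged:
By the outcome, as a careful person would: the job done as asked, in the order asked, and still so for the second after the job is handed in, with the robot touching nothing.
It also fails if it takes over 67 s, if anything falls off the work surface, if the arm or the gripper's body presses on something with over 40 N, if the wrist force passes 120 N, or if a joint passes its speed limit or range.

## Working session

There is one attempt and no reset: what is moved stays moved. The work goes in short steps, Python scripts to look and compute and a tool call to move; the robot and the scene stay as the last step left them, time stands still between calls to the robot, and variables do not carry over. Pictures are saved under pics/ and viewed, at most 10 in all, crops included, and the job is handed in when it is done.

Besides the shell and the picture viewer there is one more tool, called after "Emit:" in YAML: its name, and indented under it one key for each argument. apply_moves: Moves the arm, as the interface text tells. Its arguments: {"type":"object","properties":{"motion":{"type":"string"},"fingers":{"type":"number"}},"required":["motion"]}

```bash
mkdir -p pics; cat > h.py <<'E'
import numpy as np,cv2
from plant import bot
def world(p,mask=None,T=None):
    T=p["world_from_camera"] if T is None else T
    v,u=np.nonzero((p["range_z"]>0)&(mask if mask is not None else True))
    z=p["range_z"][v,u]
    c=np.c_[(u-p["cx"])*z/p["fx"],(v-p["cy"])*z/p["fy"],z,np.ones(len(z))]
    return (c@np.array(T).T)[:,:3],u,v
E
python3 - <<'E'
from h import *
o=bot.get_obs();print({k:np.round(v,3) for k,v in o.items()})
for n in("top","side"):
    p=bot.capture(n);cv2.imwrite(f"pics/{n}0.png",p["img"])
    for t in("nut_a_wings","eraser","press"):
        for d in bot.cut_out(p,t)[:4]:
            w,_,_=world(p,d["pixels"])
            print(n,t,round(d["p"],2),np.round(d["point"]),len(w),np.round(np.median(w,0)) if len(w) else '')
E
```

```text
{'time': np.float64(0.0), 'joint_positions': array([-1.429,  0.343,  1.525, -0.   ,  1.275, -0.146]), 'dq': array([ 0.001,  0.   ,  0.002,  0.001, -0.   ,  0.001]), 'tau': array([ 2.0000e-03, -4.3123e+01, -2.4422e+01,  7.2000e-02,  5.6000e-02,
       -0.0000e+00]), 'tool_pos': array([ 148.988, -502.982,  226.039]), 'tcp_rot': array([-3.14 , -0.   ,  0.288]), 'contact_force': array([-0.438,  0.273,  0.011]), 'moment': array([-0.018, -0.036,  0.021]), 'finger_force': np.float64(0.0), 'grip_width': np.float64(91.727)}
top nut_a_wings 0.68 [227. 214.] 31 [497. 110.  90.]
top press 0.59 [204. 197.] 4766 [548. 181.  55.]
side nut_a_wings 0.56 [268. 270.] 207 [506. 109.  85.]
side nut_a_wings 0.56 [343. 262.] 331 [333.  91.  75.]
side eraser 0.44 [259. 302.] 189 [534. 197.  68.]
side press 0.64 [251. 311.] 8698 [553. 216.  55.]
```

View pics/top0.png

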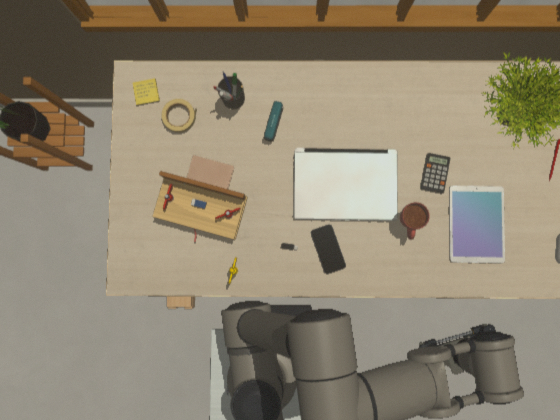

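View pics/side0.png

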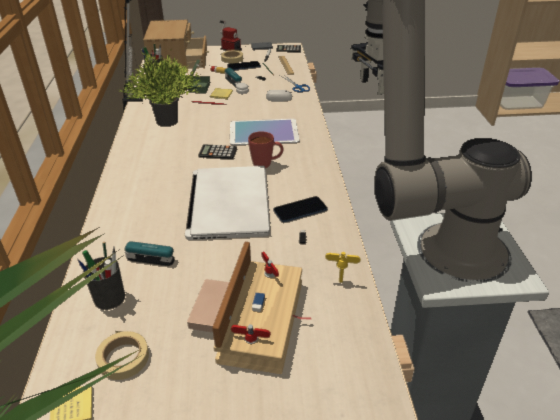

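Three wing nuts show. The red one at top (228,214) has its wings skewed to the press axis and stands high, so it is the loose one. The red one at top (168,198) has its wings across the board, so it is tight. The yellow one at (233,271) lies off the press and is a decoy. I'll move the wrist camera closer and confirm in a crop.

Emit:
apply_moves:
  motion: "0.0486 -0.0316 -0.004 0;0.0486 -0.0316 -0.004 0;0.0486 -0.0316 -0.004 0;0.0486 -0.0316 -0.004 0;0.0486 -0.0316 -0.004 0;0.0486 -0.0316 -0.004 0;0.0486 -0.0316 -0.004 0;0.0486 -0.0316 -0.004 0"
  fingers: -1

```text
time: 1.4
tool_pos: [451.2, -149.1, 259.1]
tcp_rot: [3.141, -0.0, 0.288]
contact_force: [1.1, 0.0, 0.8]
grip_width: 16.5
finger_force: 0.0
```

Emit:
apply_moves:
  motion: "0.0266 -0.0548 0 0;0.0266 -0.0548 0 0;0.0266 -0.0548 0 0;0.0266 -0.0548 0 0;0.0266 -0.0548 0 0;0 0 0 9.7;0 0 0 9.7;0 0 0 9.7"

```text
time: 2.4
tool_pos: [499.8, 150.2, 258.6]
tcp_rot: [3.141, 0.0, -0.225]
contact_force: [0.5, -0.7, -0.1]
grip_width: 0.4
finger_force: 0.0
```

```bash
cat >> h.py <<'E'
from scipy.spatial.transform import Rotation as R
def wrist():
    o=bot.get_obs();p=bot.capture("wrist")
    T=np.eye(4);T[:3,:3]=R.from_euler("xyz",o["tcp_rot"]).as_matrix();T[:3,3]=o["tool_pos"]
    return o,p,T@np.array(p["mount"])
E
python3 - <<'E'
from h import *
o,p,T=wrist();print(o["time"],o["tool_pos"],o["tcp_rot"],o["joint_positions"],o["grip_width"]);print(np.round(p["mount"],2))
cv2.imwrite("pics/w1.png",p["img"])
w,u,v=world(p,None,T)
b=p["img"][v,u].astype(int)
red=(b[:,2]>90)&(b[:,1]<60)&(b[:,0]<70)&(w[:,2]>60)
print(red.sum());np.savez("w1.npz",w=w,u=u,v=v,b=b)
E
```

```text
2.4 [499.75921482 150.16770066 258.57941223] [ 3.14138386e+00  1.24578820e-04 -2.24957455e-01] [ 1.45054227e-01  3.12955121e-01  1.47682341e+00 -1.53267555e-04
  1.35200578e+00  1.94084128e+00] 0.3738925124816694
[[-0.0000e+00 -9.7000e-01 -2.6000e-01  6.9820e+01]
 [ 1.0000e+00 -0.0000e+00  0.0000e+00  1.2000e-01]
 [-0.0000e+00 -2.6000e-01  9.7000e-01 -1.5848e+02]
 [ 0.0000e+00  0.0000e+00  0.0000e+00  1.0000e+00]]
1524
```

View pics/w1.png

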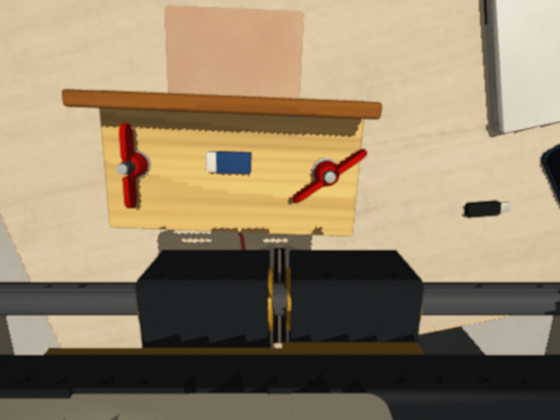

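The picture shows the right red nut at (328,175) skewed, with wings from (293,201) to (366,152), so it is loose. The left red nut at (130,166) lies across the board and is tight. The eraser is at (229,163), the rail runs along the back, and no yellow nut is in view. Next I measure poses and the finger size.

```bash
python3 - <<'E'
from h import *
d=np.load("w1.npz");w,u,v,b=[d[k] for k in"wuvb"]
board=(abs(w[:,2]-55)<4)&(w[:,0]>420)&(w[:,0]<700)&(w[:,1]>30)&(w[:,1]<360)&(v<245)
r=cv2.minAreaRect(w[board][:,:2].astype(np.float32));print("board",r,np.median(w[board][:,2]))
rail=(abs(w[:,2]-115)<5)&(v<140)
r=cv2.minAreaRect(w[rail][:,:2].astype(np.float32));print("rail",r,np.median(w[rail][:,2]))
red=(b[:,2]>80)&(b[:,1]<60)&(b[:,0]<60)&(w[:,2]>60)&(w[:,2]<110)&(v>115)&(v<215)
for n,s in(("L",red&(u<180)),("R",red&(u>280))):
    q=w[s];top=q[:,2]>np.percentile(q[:,2],95)-4
    print(n,s.sum(),np.percentile(q[:,2],[5,50,95]).round(1),[np.round(x,2) for x in cv2.minAreaRect(q[top][:,:2].astype(np.float32))[:2]],top.sum())
    t=q[top][:,:2];c=t.mean(0);V=np.linalg.svd(t-c,full_matrices=False)[2][0];print(" mean",c.round(1),"dir deg",np.degrees(np.arctan2(V[1],V[0])).round(1))
for n,(uu,vv) in(("boltL",(124,168)),("boltR",(330,177))):
    s=(abs(u-uu)<5)&(abs(v-vv)<5)&(b.min(1)>110);print(n,s.sum(),np.median(w[s],0).round(1))
# fingers
f=(v>250)&(v<345)&(abs(u-280)<25)
o=bot.get_obs();q=(w-o["tool_pos"])@R.from_euler("xyz",o["tcp_rot"]).as_matrix()
f&=(abs(q[:,1])<30)&(q[:,2]>-60)
for z in(-50,-40,-30,-20,-10,-3):
    s=f&(abs(q[:,2]-z)<4)
    if s.sum(): print(z,s.sum(),q[s][:,:2].min(0).round(1),q[s][:,:2].max(0).round(1))
E
```

```text
board ((526.5042114257812, 192.92276000976562), (259.66302490234375, 140.35076904296875), 74.78609466552734) 55.4975098869491
rail ((584.5435791015625, 177.0919647216797), (259.07867431640625, 14.032119750976562), 74.81388092041016) 115.28020741551396
L 867 [65.5 82.7 89. ] [array([551.89, 283.97]), array([ 5.72, 75.11])] 391
 mean [553.  283.3] dir deg 165.0
R 841 [74.8 88.3 97.1] [array([502.91, 101.79]), array([ 4.76, 74.02])] 329
 mean [503.  101.8] dir deg 112.6
boltL 56 [552.  283.4  93.3]
boltR 75 [502.4 101.8  93.5]
-50 279 [-10.5  -2.4] [1.7 2.7]
-40 1 [ 9.4 -0.8] [ 9.4 -0.8]
-30 95 [ 8.  -2.9] [10.4  2.7]
-20 160 [ 0.8 -3.5] [10.8  3.7]
-10 129 [ 8.  -4.1] [10.8  4.4]
-3 28 [ 8.1 -2.4] [9.  2.7]
```

```bash
python3 - <<'E'
import cv2
i=cv2.imread("pics/w1.png")
a=cv2.resize(i[110:230,60:400],None,fx=2.3,fy=2.3);cv2.imwrite("pics/c1.png",a)
E
```

```text
(no output)
```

View pics/c1.png

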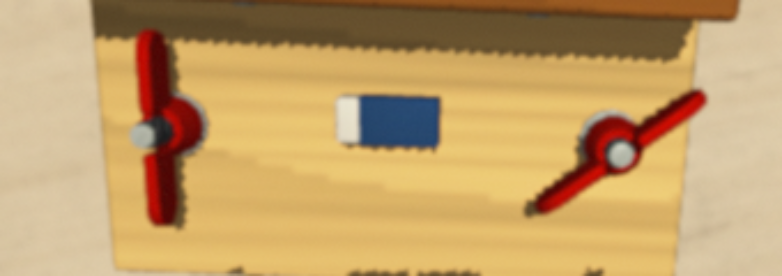

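Confirmed: the loose nut is the right one, axis at about (502,102), bolt top z 93.5 and wing top 97. The press yaw is −15.2°, and the wings at 127.8°/307.8° in the press frame put it 1.36 turns loose. I'll plan the strokes with press-aligned tool axes.

```bash
cat >> h.py <<'E'
N=np.array([502.3,101.7]);A=np.radians(-15.2);P=np.array([[np.cos(A),-np.sin(A)],[np.sin(A),np.cos(A)]])
hx,hy=10.,5.
def c(th,r=28.,gap=0.):
    t=np.radians(th);d=np.array([np.cos(t),np.sin(t)]);n=np.array([-d[1],d[0]])
    return r*d+(hx*abs(n[0])+hy*abs(n[1])+3+gap)*n
def clear(p): # distance of rect from axis
    return np.hypot(*np.maximum(abs(p)-[hx,hy],0))
def steps(ps): # press mm -> tool x,y mm
    D=np.diff(np.array(ps),axis=0);return np.c_[D[:,0],-D[:,1]].round(1)
def here(): 
    o=bot.get_obs();return P.T@(np.array(o["tool_pos"])[:2]-N),o
E
python3 - <<'E'
from h import *
p,o=here();print("here",p.round(1))
S=c(307.8,r=29,gap=5);print("start1",S.round(1),"tool step",steps([p,S]))
th=[307.8-15*i for i in range(1,15)]
ps=[S]+[c(t,29) for t in th]
for t,q,s in zip([307.8]+th,ps,[[0,0]]+steps(ps).tolist()): print(round(t,1),q.round(1),s,clear(q).round(1))
E
```

```text
here [-15.1  46. ]
start1 [ 32.8 -11.3] tool step [[47.9 57.2]]
307.8 [ 32.8 -11.3] [0, 0] 23.6
292.8 [ 24.3 -21.2] [-8.5, 10.0] 21.6
277.8 [ 17.4 -26.9] [-6.9, 5.6] 23.1
262.8 [  9.8 -30.5] [-7.6, 3.6] 25.5
247.8 [  2.1 -32.2] [-7.7, 1.7] 27.2
232.8 [ -6.4 -31.6] [-8.5, -0.6] 26.6
217.8 [-14.9 -28.1] [-8.5, -3.4] 23.6
202.8 [-22.3 -21.8] [-7.4, -6.3] 20.8
187.8 [-27.5 -13.2] [-5.2, -8.7] 19.3
172.8 [-29.9  -5.5] [-2.5, -7.7] 19.9
157.8 [-31.2   0.4] [-1.2, -5.9] 21.2
142.8 [-31.    7.2] [0.2, -6.8] 21.1
127.8 [-28.8  14.4] [2.2, -7.2] 21.0
112.8 [-24.3  21.2] [4.5, -6.9] 21.6
97.8 [-17.4  26.9] [6.9, -5.6] 23.1
```

Emit:
apply_moves:
  motion: "0 0 0 2.3;0.024 0.0286 0 0;0.0239 0.0286 0 0;0 0 0.05 0;0 0 0.05 0;0 0 0.045 0;0 0 0 0"

```text
time: 3.32
tool_pos: [529.1, 82.1, 110.9]
tcp_rot: [3.14, 0.007, -0.258]
contact_force: [0.0, -0.0, 1.3]
grip_width: 0.3
finger_force: 0.0
```

```bash
python3 - <<'E'
from h import *
p,o=here();print(p.round(1),o["tool_pos"],np.degrees(o["tcp_rot"][2]),o["contact_force"])
p=bot.capture("side");cv2.imwrite("pics/s1.png",cv2.resize(p["img"][150:380,180:400],None,fx=2.5,fy=2.5))
E
```

```text
[ 31.  -11.9] [529.13086657  82.06698033 110.94870243] -14.808026663412514 [ 0.04578752 -0.01074453  1.25130294]
```

View pics/s1.png

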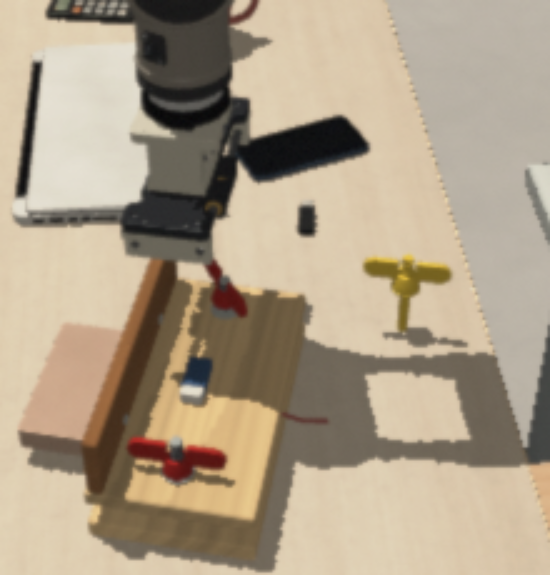

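The gripper hangs above the back-right of the loose nut, its body clear over the rail. Descending.

Emit:
apply_moves:
  motion: "0.001 0 0.013 0;0 0 0.013 0;0 0 0.012 0;0 0 0 0"

```text
time: 3.88
tool_pos: [531.9, 81.9, 74.8]
tcp_rot: [3.141, 0.001, -0.26]
contact_force: [-0.3, -0.5, -0.1]
grip_width: 0.3
finger_force: 0.1
```

Emit:
apply_moves:
  motion: "-0.0085 0.0095 0 0;-0.007 0.0056 0 0;-0.0076 0.0036 0 0;-0.0077 0.0017 0 0;-0.0085 -0.0006 0 0;-0.0085 -0.0034 0 0;0 0 0 0"

```text
time: 4.75
tool_pos: [480.8, 79.0, 75.5]
tcp_rot: [3.141, 0.002, -0.259]
contact_force: [0.3, 0.4, 1.1]
grip_width: 0.1
finger_force: 0.1
```

```bash
cat >> h.py <<'E'
def wing():
    p,o=here();print("finger",p.round(1),np.round(o["tool_pos"],1),o["contact_force"].round(1),o["time"])
    o,p,T=wrist();w,u,v=world(p,None,T);b=p["img"][v,u].astype(int)
    q=(w[:,:2]-N)@P
    s=(b[:,2]>70)&(b[:,1]<60)&(b[:,0]<60)&(w[:,2]>62)&(w[:,2]<110)&(np.hypot(*q.T)<50)
    z=w[s][:,2];q=q[s];print(s.sum(),"ztop",np.percentile(z,[50,95]).round(1))
    t=(z>np.percentile(z,95)-4)&(np.hypot(*q.T)>16)
    a=np.degrees(np.arctan2(q[t][:,1],q[t][:,0]))%180
    m=np.degrees(np.angle(np.mean(np.exp(2j*np.radians(a)))))/2%180;print("wing angle mod180",m.round(1),t.sum())
    return p
E
python3 -c "
from h import *
wing()"
```

```text
finger [-14.8 -27.6] [480.8  79.   75.5] [0.3 0.4 1.1] 4.75
2803 ztop [85.8 95.1]
wing angle mod180 15.0 792
```

```bash
python3 -c "
from h import *
p=wing();cv2.imwrite('pics/w2.png',p['img'])"
```

```text
finger [-14.3 -27.6] [481.3  78.8  75.6] [ 1.3 -0.5  0.7] 4.8
2770 ztop [85.8 95.1]
wing angle mod180 15.0 788
```

View pics/w2.png

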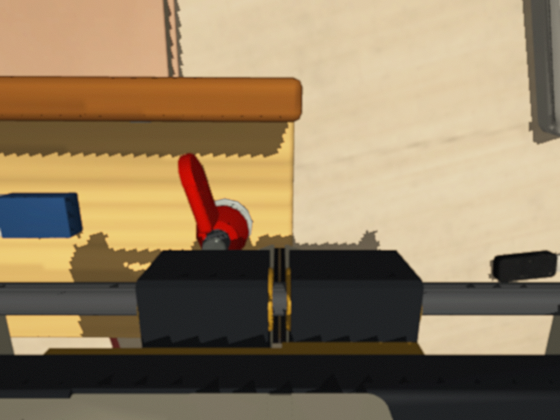

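The front wing sits further round (195°) than planned (218°): either the fingers are thicker than they look or the nut coasted. A small test push will tell.

Emit:
apply_moves:
  motion: "-0.004 -0.003 0 0;-0.003 -0.003 0 0;0 0 0 0"

```text
time: 5.22
tool_pos: [476.4, 86.3, 75.6]
tcp_rot: [3.141, 0.001, -0.26]
contact_force: [0.8, -0.2, -0.1]
grip_width: 0.7
finger_force: 0.0
```

```bash
python3 -c "
from h import *
p=wing()"
```

```text
finger [-21.  -21.6] [476.4  86.3  75.6] [ 0.8 -0.2 -0.1] 5.225
2664 ztop [85.9 94.9]
wing angle mod180 2.2 795
```

So closed fingers are about 36 mm across. Replanning with that.

```bash
sed -i 's/^hx,hy=.*/hx,hy=10.,18./' h.py; python3 - <<'E'
from h import *
p,o=here()
rr=lambda t: 28+8*abs(np.sin(np.radians(t)))
def pr(th,st):
    ps=[st]+[c(t,rr(t)) for t in th]
    for t,q,s in zip(["s"]+th,ps,[[0,0]]+steps(ps).tolist()): print(t,q.round(1),s,clear(q).round(1))
    return ps[-1]
E=pr([170-15*i for i in range(6)],p)
for w in(275,):
    S=c(w,rr(w),6);print("lift to",S.round(1),steps([E,S]));pr([260-15*i for i in range(12)],S)
E
```

```text
s [-20.8 -21.7] [0, 0] 11.4
170 [-32.8 -17. ] [-12.1, -4.7] 22.8
155 [-38.4  -8.1] [-5.5, -8.9] 28.4
140 [-40.3   3.5] [-1.9, -11.6] 30.3
125 [-37.4  16. ] [2.9, -12.4] 27.4
110 [-29.6  27. ] [7.9, -11.1] 21.6
95 [-17.6  34.6] [12.0, -7.5] 18.2
lift to [ 23.6 -34. ] [[41.2 68.6]]
s [ 23.6 -34. ] [0, 0] 21.0
260 [  9.5 -38.1] [-14.1, 4.1] 20.1
245 [  2.9 -40.3] [-6.6, 2.2] 22.3
230 [ -4.9 -40.4] [-7.8, 0.2] 22.4
215 [-13.2 -37.9] [-8.3, -2.5] 20.2
200 [-20.9 -32.4] [-7.7, -5.5] 18.1
185 [-26.7 -24.2] [-5.8, -8.2] 17.8
170 [-32.8 -17. ] [-6.2, -7.2] 22.8
155 [-38.4  -8.1] [-5.5, -8.9] 28.4
140 [-40.3   3.5] [-1.9, -11.6] 30.3
125 [-37.4  16. ] [2.9, -12.4] 27.4
110 [-29.6  27. ] [7.9, -11.1] 21.6
95 [-17.6  34.6] [12.0, -7.5] 18.2
```

Emit:
apply_moves:
  motion: "-0.012 0 0 0;0 -0.0047 0 0;-0.0055 -0.009 0 0;-0.002 -0.0116 0 0;0.003 -0.0124 0 0;0.008 -0.011 0 0;0.012 -0.0075 0 0;0 0 0 0"

```text
time: 6.28
tool_pos: [496.0, 140.1, 75.6]
tcp_rot: [-3.141, -0.001, -0.26]
contact_force: [-0.2, -0.3, -0.6]
grip_width: 0.4
finger_force: 0.0
```

```bash
python3 -c "
from h import *
p=wing()"
```

```text
finger [-16.2  35.4] [496.  140.1  75.6] [-0.2 -0.3 -0.6] 6.275
4494 ztop [85.  93.3]
wing angle mod180 91.8 1206
```

Emit:
apply_moves:
  motion: "-0.002 0 -0.015 0;0 0 -0.018 0;0.02 0.0345 0 0;0.02 0.0345 0 0;0 0 0 0;0 0 0.016 0;0 0 0.018 0;0 0 0 0"

```text
time: 7.32
tool_pos: [512.4, 63.6, 74.3]
tcp_rot: [3.141, 0.002, -0.26]
contact_force: [-0.5, -0.2, 0.1]
grip_width: 0.4
finger_force: 0.0
```

```bash
python3 -c "
from h import *
p=wing()"
```

```text
finger [ 19.7 -34.1] [512.4  63.6  74.3] [-0.5 -0.2  0.1] 7.325
238 ztop [91.9 93.2]
wing angle mod180 91.4 221
```

Good. Second stroke, right to left through the front, over two calls.

Emit:
apply_moves:
  motion: "-0.010 0.004 0 0;-0.0066 0.0022 0 0;-0.008 0 0 0;-0.0083 -0.0025 0 0;-0.0077 -0.0055 0 0;-0.006 -0.008 0 0;-0.006 -0.007 0 0;0 0 0 0"

```text
time: 8.38
tool_pos: [466.5, 93.5, 74.6]
tcp_rot: [3.141, 0.001, -0.259]
contact_force: [0.1, 0.3, -0.2]
grip_width: 0.9
finger_force: 0.0
```

Emit:
apply_moves:
  motion: "-0.0055 -0.009 0 0;-0.002 -0.0116 0 0;0.003 -0.0124 0 0;0.008 -0.011 0 0;0.012 -0.0075 0 0;0.002 0 0 0;0 0 0 0"

```text
time: 9.25
tool_pos: [497.3, 138.0, 74.5]
tcp_rot: [3.141, 0.0, -0.26]
contact_force: [0.2, 0.4, -0.7]
grip_width: 0.3
finger_force: 0.0
```

```bash
python3 -c "
from h import *
p=wing()"
```

```text
finger [-14.3  33.8] [497.3 138.   74.5] [ 0.2  0.4 -0.7] 9.25
4253 ztop [81.6 90.2]
wing angle mod180 89.7 1165
```

Emit:
apply_moves:
  motion: "-0.003 0 -0.015 0;0 0 -0.018 0;0.0195 0.034 0 0;0.0195 0.034 0 0;0 0 0 0;0 0 0.016 0;0 0 0.018 0;0 0 0 0"

```text
time: 10.3
tool_pos: [513.4, 63.8, 73.4]
tcp_rot: [3.141, 0.002, -0.26]
contact_force: [-0.1, -0.1, -0.1]
grip_width: 0.7
finger_force: 0.0
```

Emit:
apply_moves:
  motion: "-0.010 0.004 0 0;-0.0066 0.0022 0 0;-0.008 0 0 0;-0.0083 -0.0025 0 0;-0.0077 -0.0055 0 0;-0.004 -0.003 0 0;0 0 0 0"

```text
time: 11.18
tool_pos: [472.2, 79.6, 73.6]
tcp_rot: [3.141, 0.001, -0.259]
contact_force: [-0.5, -0.0, 0.7]
grip_width: 0.2
finger_force: 0.1
```

```bash
python3 -c "
from h import *
p=wing()"
```

```text
finger [-23.3 -29.2] [472.2  79.6  73.6] [-0.5 -0.   0.7] 11.175
3026 ztop [79.4 89.1]
wing angle mod180 15.4 779
```

Emit:
apply_moves:
  motion: "-0.004 -0.003 0 0;-0.002 -0.002 0 0;0 -0.001 0 0;0 0 0 0"

```text
time: 11.72
tool_pos: [468.2, 86.5, 73.6]
tcp_rot: [3.141, 0.0, -0.26]
contact_force: [0.1, -0.3, 0.4]
grip_width: 0.4
finger_force: 0.3
```

Emit:
apply_moves:
  motion: "0 -0.001 0 0;0 0 0 0"

```text
time: 11.98
tool_pos: [468.5, 87.4, 73.6]
tcp_rot: [3.141, 0.0, -0.26]
contact_force: [-0.6, -1.1, -0.8]
grip_width: 0.4
finger_force: 0.4
```

```bash
python3 -c "
from h import *
p=wing()"
```

```text
finger [-28.8 -22.6] [468.5  87.4  73.6] [-0.6 -1.1 -0.8] 11.975
2937 ztop [82.5 89. ]
wing angle mod180 4.6 794
```

Remaining ≈4–5°, about 2.3 mm. I'll take small steps and watch the force.

Emit:
apply_moves:
  motion: "0 -0.001 0 0;0 0 0 0"

```text
time: 12.28
tool_pos: [468.9, 88.4, 73.7]
tcp_rot: [3.142, -0.0, -0.26]
contact_force: [-0.5, -0.4, 0.6]
grip_width: 0.7
finger_force: 0.4
```

Emit:
apply_moves:
  motion: "0 -0.0007 0 0;0 0 0 0"

```text
time: 12.52
tool_pos: [469.1, 89.1, 73.7]
tcp_rot: [3.142, -0.0, -0.26]
contact_force: [-0.6, -0.6, -0.6]
grip_width: 0.4
finger_force: 0.4
```

Emit:
apply_moves:
  motion: "0 -0.0005 0 0;0 0 0 0"

```text
time: 12.78
tool_pos: [469.2, 89.6, 73.7]
tcp_rot: [3.142, 0.0, -0.26]
contact_force: [-1.0, -0.3, -0.1]
grip_width: 0.3
finger_force: 0.4
```

```bash
python3 -c "
from h import *
p=wing()"
```

```text
finger [-28.8 -20.4] [469.2  89.6  73.7] [-1.  -0.3 -0.1] 12.775
2812 ztop [83.4 88.9]
wing angle mod180 0.8 779
```

Emit:
apply_moves:
  motion: "0 -0.0004 0 0;0 0 0 0"

```text
time: 13.08
tool_pos: [469.3, 90.0, 73.7]
tcp_rot: [3.141, -0.0, -0.26]
contact_force: [-0.2, -0.7, -0.9]
grip_width: 0.4
finger_force: 0.5
```

Emit:
apply_moves:
  motion: "0 -0.0004 0 0;0 0 0 0"

```text
time: 13.32
tool_pos: [469.4, 90.3, 73.7]
tcp_rot: [3.141, 0.0, -0.26]
contact_force: [-1.3, -1.5, 0.5]
grip_width: 0.7
finger_force: 0.6
```

Emit:
apply_moves:
  motion: "0 -0.0004 0 0;0 0 0 0"

```text
time: 13.58
tool_pos: [469.4, 90.6, 73.6]
tcp_rot: [3.141, 0.0, -0.26]
contact_force: [-2.6, -3.1, 0.1]
grip_width: 0.3
finger_force: 1.2
```

Emit:
apply_moves:
  motion: "0 -0.0004 0 0;0 0 0 0"

```text
time: 13.82
tool_pos: [469.4, 90.8, 73.6]
tcp_rot: [3.141, 0.0, -0.26]
contact_force: [-1.4, -4.8, 0.4]
grip_width: 0.3
finger_force: 2.4
```

Emit:
apply_moves:
  motion: "0 -0.0003 0 0;0 0 0 0"

```text
time: 14.08
tool_pos: [469.5, 91.0, 73.6]
tcp_rot: [3.141, 0.0, -0.26]
contact_force: [-1.8, -5.5, 0.1]
grip_width: 0.5
finger_force: 3.0
```

```bash
python3 -c "
from h import *
p=wing()"
```

```text
finger [-28.9 -18.9] [469.5  91.   73.6] [-1.8 -5.5  0.1] 14.075
2731 ztop [83.8 88.9]
wing angle mod180 179.0 782
```

The force rises steadily, so the nut is at its stop with the wings at press x. Backing off, lifting and checking.

Emit:
apply_moves:
  motion: "0 0.005 0 0;-0.005 0.01 0 0;-0.02 0 -0.03 0;-0.02 0 -0.05 0;0 0 -0.06 0;0 0 -0.05 0;0 0 0 0;0 0 0 0"

```text
time: 15.12
tool_pos: [421.7, 88.4, 263.0]
tcp_rot: [3.142, 0.001, -0.26]
contact_force: [-0.2, -0.2, -0.5]
grip_width: 0.5
finger_force: 0.0
```

```bash
python3 -c "
from h import *
p=wing();cv2.imwrite('pics/w3.png',p['img'])"
```

```text
finger [-74.3 -34. ] [421.7  88.4 263. ] [-0.2 -0.2 -0.5] 15.125
815 ztop [86.3 89.1]
wing angle mod180 0.1 316
```

View pics/w3.png

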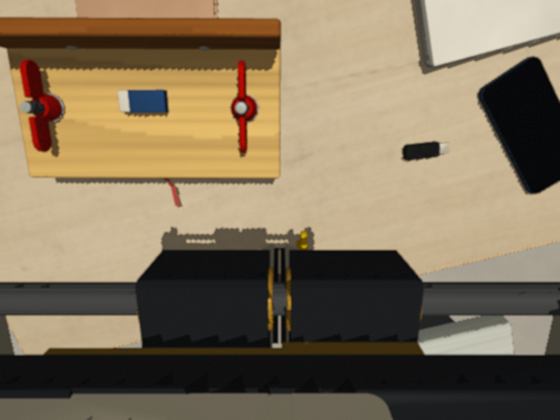

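The right nut at (242,107) now has its wings straight across the board (0.1°), with its top at 89.1, the same as the tight nut's. The eraser at (143,101) and the left nut haven't moved. Handing in.

```bash
python3 -c "
from plant import bot
print(bot.close_job())"
```

```text
the job is handed in; nothing more can be done
None
```

The loose wing nut is turned fully home on its washer (wings within about 0.1° of the press's x axis, about 6 N at the stop), the tight nut and the eraser are undisturbed, and the job was handed in at about 15 s.

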